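Find the packing piece that fits the jig's gap

ROBOT

A 6-joint arm with a two-finger parallel gripper is mounted at the origin on a cart in front of the work surface, level with it; the furniture and walls round the work are solid. World frame = base frame: x ahead of the robot, y to its left, z up, the work surface at z = 0. Lengths are in m, angles in rad, forces in N, time in s.
With the tool pointing down it reaches from about 0.3 to 0.75 m from the base axis. Payload 8.5 kg.
Tool frame: the origin (TCP) lies midway between the tips of the shut fingers; the grasp point (between the pads) lies 19 mm behind it; z points along the fingers, y is the direction in which the jaws open and shut (so a half turn about z gives the same grasp; the last joint's range is limited). The gripper opens to 85 mm and grips with 20 to 120 N. Pads are 22 mm wide; open, the fingers measure 114 mm over their backs; the gripper's body (76 mm by 85 mm) begins 54 mm behind the grasp point. The pads swing forward as they close: fully open they stand 13 mm farther back than shut.
Start: joints at [1.03, 0.381, 1.297, -0, 1.464, -0.215], TCP at [0.176, 0.521, 0.231] pointing down, gripper open.
Joint ranges: [-3.11, 3.11], [-0.89, 2.33], [0.22, 2.48], [-1.42, 4.56], [0.17, 2.85], [-2.88, 2.88]. Speed limits (rad/s): [2.39, 2.39, 3.14, 3.14, 3.14, 3.14].

INTERFACE

Orientations are given as a unit quaternion [w, x, y, z].
In Python, from cell import state, read_camera, close_job, masks_of gives the robot as it stands. The module is installed in compiled form; this text tells all that it offers.
- The arm moves only by the tool drive_tool, never from a script. Its arguments are lists of equal length, an entry for each row: "slide": the shift along the world's x, y, z normalised to -1 to 1, where 1 is 3 cm, a list of three; "spin": the turn about the world's z normalised to -1 to 1, where 1 is 0.12 rad; "gripper": the finger opening in mm, from 0 to 85.4. In form: {"slide": [[x, y, z], ...], "spin": [spin, ...], "gripper": [gripper, ...]}. A call has 1 to 20 rows; each row shifts and turns the pose as measured when the row begins; what a row does not reach is not made up. A row lasts 1/8 s, in which the tool goes at most 62.5 mm and 10.7 degrees, less where a joint would pass 70% of its speed; a pose out of reach is approached as far as the arm can. A call with a number of a shift or a turn outside -1 to 1 is refused whole. A call with a gripper value outside its range is refused whole. The fingers move at their own pace and stop on an object; "force" is the grip in N (left out, the last holds). Time passes only in rows, so rows that do not move let the fingers close. It gives the time, the measured TCP pose, the force and the opening at its end, in the units of the state.
- state(): the state, without advancing time (a new reading comes with each control period).
- read_camera(name): name is "scene" or "top" or "wrist"; returns a dict with "pixels" (420x560x3 uint8, red, green, blue), "range_z" (420x560 float32, m along the optical axis (not along the pixel's ray), 0 where there is no reading), "fx", "fy", "cx", "cy" (pixels), "eye" and "rotation" of the camera in the world; the wrist camera has in their place "T_tool_cam" (4x4, takes a point from camera to tool coordinates, whose origin is the TCP and whose axes are the flange's). Camera axes: x right, y up, looking along -z (the intrinsics and any distortion apply to the point x, -y, -z); pixel columns grow to the right and rows downward; lengths in m; the calibration is good to about 2 mm. A picture is of the moment at which its call begins: read the wrist's pose just before it.
- close_job(): hands the job in, once; it reports no verdict.
Trained networks look in a picture, given as the dict that the camera call returned (one of the last four; its "shot" number tells which), for a name from the list of things; names that differ only in an ending like _2 or _b are one class to them, and where a whole thing is asked for, a point or a joint stands for the part that bears it (a point fixed in the world has none). Each returns a list of dicts, best first, with "p" (0 to 1); they miss things now and then, are a little off and sometimes report something else, mostly with a low value. They report only what shows in the picture. A call takes as long as a camera call.
- masks_of(picture, name): "region" (420x560 bool, what is visible of it) and "pixel" ([column, row] in pixels, amid what is visible of it).
The state is a dict: "clock": time; "qpos": joint angles; "dq": joint speeds; "joint_efforts": joint torques, N m; "position": TCP position; "ee_rot": TCP orientation; "wrist_force": force on the tool from outside, world axes, zero at the start; "moment": the same for the moment, N m; "width": opening from 0.0 (shut) to 1.0 (fully open).
Only numpy, scipy, OpenCV 4.12 (cv2) and the standard library are available. Lean on these libraries where they do the work, as an engineer would, in place of code of your own. Each camera call takes 0.05 s, during which the arm holds its last target.

TASK

Find by trial which of the three upright black plastic packing pieces fits the gap between the jig's anvil and its locked stop with the spring leaf, and leave the thickest one that slides in there, pushed straight down until it sits on the base plate, about mid-width of the jaws, and let go. Feel your way: never press on the jig with more than 40 N. Leave the other two packers standing upright on the bench, and do not disturb the jar, the tin and the pebble.

Things in the scene. Friction and masses are not known exactly. Their poses are not given: they have to be found in the camera images.
- jig: Jig fixed to the bench: dark steel plate 170x80x10 mm with an upright steel anvil. Origin: centre of the plate's underside; x runs across the gap. Anvil: gap face at x=+10 mm, body x 10..38, y -30..30, top 48 mm over the bench. The gap is open at the top and both y ends; floor = plate top, z=10 mm; walls 38 mm high, their top 5 mm bevelled 45 degrees (mouth 10 mm wider than the gap).
- leaf (a joint): Spring leaf in the gap face of the jig's stop. The stop, a mirror image of the anvil, is locked on its -x side; gap 15.5 to 22 mm, new each time, not measured. Leaf 16 mm wide, at mid-width: it slopes out of the face from 37 down to 16 mm over the bench. 0 rad: end 4.3 mm into the gap; 0.15: flush. A packer going down pushes it back; with that rubbing a fitting one needs up to 15 N.
- packer_thin: Black hard-plastic packing piece, the thinnest of three, standing loose on the bench, 55 to 95 g: blade 15 mm thick (its x), 36 mm wide (y), 46 mm high, square edges; grip tab on top 12 mm thick (x), 28 mm wide (y), reaching to 75 mm over the underside. Origin: centre of the underside, z up. The three differ only in blade thickness.
- packer_mid: Black hard-plastic packing piece, the middle of three, standing loose on the bench, 55 to 95 g: blade 17.5 mm thick (its x), 36 mm wide (y), 46 mm high, square edges; grip tab on top 12 mm thick (x), 28 mm wide (y), reaching to 75 mm over the underside. Origin: centre of the underside, z up. The three differ only in blade thickness.
- packer_thick: Black hard-plastic packing piece, the thickest of three, standing loose on the bench, 55 to 95 g: blade 20 mm thick (its x), 36 mm wide (y), 46 mm high, square edges; grip tab on top 12 mm thick (x), 28 mm wide (y), reaching to 75 mm over the underside. Origin: centre of the underside, z up. The three differ only in blade thickness.
- jar: Bystander: screw jar with white lid, 52 mm wide, 66 mm high, loose; origin centre of its underside.
- tin: Bystander: small red tin 42 x 60 x 34 mm, loose; origin centre of its underside.
- pebble: Bystander: brown pebble 38 x 52 x 27 mm, loose; origin centre of its underside.

How it is judged:
At the end, for the whole second after the job is handed in: One packer sits in the gap, underside within 2.5 mm of the base plate, within 12 mm of mid-width, upright, at rest, with the leaf pushed in to 0.037 rad or more (under 3.2 mm of play: the thickest that goes in). The other two stand upright, at rest, on the bench (((z of packer_thin in the frame of jig between 0.007 and 0.0125 m and x of packer_thin in the frame of jig between -0.01 and 0.008 m and y of packer_thin in the frame of jig between -0.012 and 0.012 m and angle between packer_thin's own z axis and vertical below 0.12 rad and angle between the x axis of packer_thin and the x axis of jig, either way round below 0.2 rad and linear speed of each of packer_thin, packer_mid, packer_thick below 0.02 m/s and value of joint leaf above 0.037 rad and height (world z) of packer_mid between -0.005 and 0.005 m and angle between each of packer_mid, packer_thick's own z axis and vertical below 0.1 rad and height (world z) of packer_thick between -0.005 and 0.005 m) or (z of packer_mid in the frame of jig between 0.007 and 0.0125 m and x of packer_mid in the frame of jig between -0.01 and 0.008 m and y of packer_mid in the frame of jig between -0.012 and 0.012 m and angle between packer_mid's own z axis and vertical below 0.12 rad and angle between the x axis of packer_mid and the x axis of jig, either way round below 0.2 rad and linear speed of each of packer_mid, packer_thin, packer_thick below 0.02 m/s and value of joint leaf above 0.037 rad and height (world z) of packer_thin between -0.005 and 0.005 m and angle between each of packer_thin, packer_thick's own z axis and vertical below 0.1 rad and height (world z) of packer_thick between -0.005 and 0.005 m) or (z of packer_thick in the frame of jig between 0.007 and 0.0125 m and x of packer_thick in the frame of jig between -0.01 and 0.008 m and y of packer_thick in the frame of jig between -0.012 and 0.012 m and angle between packer_thick's own z axis and vertical below 0.12 rad and angle between the x axis of packer_thick and the x axis of jig, either way round below 0.2 rad and linear speed of each of packer_thick, packer_thin, packer_mid below 0.02 m/s and value of joint leaf above 0.037 rad and height (world z) of packer_thin between -0.005 and 0.005 m and angle between each of packer_thin, packer_mid's own z axis and vertical below 0.1 rad and height (world z) of packer_mid between -0.005 and 0.005 m))); the robot touches nothing.
It fails at once if A packer is pressed on the jig or its stop with more than 40 N (contact force between any of packer_thin, packer_mid, packer_thick and jig above 40 N or contact force between any of packer_thin, packer_mid, packer_thick and stop above 40 N).
It fails at once if The robot itself presses on the jig or its stop with more than 40 N (contact force between any of the fingers, the arm and jig above 40 N or contact force between any of the fingers, the arm and stop above 40 N).
It fails at once if The jar, the tin or the pebble is moved by more than 20 mm (distance of any of jar, tin, pebble from where it was at the start of the episode above 0.02 m).
It also fails if it takes over 72 s, if anything falls off the work surface, if the arm or the gripper's body presses on something with over 40 N, if the wrist force passes 120 N, or if a joint passes its speed limit or range.

## Working session

There is one attempt and no reset: what is moved stays moved. The work goes in short steps, Python scripts to look and compute and a tool call to move; the robot and the scene stay as the last step left them, time stands still between calls to the robot, and variables do not carry over. Pictures are saved under pics/ and viewed, and the job is handed in when it is done.

Besides the shell and the picture viewer there is one more tool, called after ">>>" by a JSON object that holds its "op" and its "data". drive_tool: Moves the arm, as the interface text tells. Its arguments: {"type":"object","properties":{"slide":{"type":"array"},"spin":{"type":"array"},"gripper":{"type":"array"},"force":{"type":"number"}},"required":["slide","spin","gripper"]}

```bash
mkdir -p pics
cat > h.py <<'E'
import numpy as np, cv2
from cell import state, read_camera, close_job, masks_of
def cloud(p, T=None):
    h,w=p['range_z'].shape
    u,v=np.meshgrid(np.arange(w),np.arange(h))
    z=p['range_z']
    c=np.stack([(u-p['cx'])/p['fx']*z,-(v-p['cy'])/p['fy']*z,-z],-1)
    if 'eye' in p: return c@np.array(p['rotation']).T+np.array(p['eye'])
    return c
def save(p,n): cv2.imwrite('pics/'+n+'.png',p['pixels'][:,:,::-1])
E
python3 - <<'E'
from h import *
s=state();print({k:np.round(v,3) for k,v in s.items()})
for n in ['scene','top']:
    p=read_camera(n);save(p,n+'0');print({k:v for k,v in p.items() if k not in('pixels','range_z')})
    W=cloud(p)
    np.save(n+'.npy',W)
    for o in ['jig','packer_thin','packer_mid','packer_thick','jar','tin','pebble']:
        for m in masks_of(p,o):
            r=m['region']&(p['range_z']>0);q=W[r]
            print(n,o,round(m['p'],2),m['pixel'],r.sum(),np.round(np.median(q,0),3) if len(q) else 0, np.round(np.percentile(q,[2,98],axis=0),3).tolist() if len(q) else 0)
E
```

```text
{'clock': np.float64(0.0), 'qpos': array([ 1.03 ,  0.381,  1.298, -0.   ,  1.464, -0.215]), 'dq': array([ 0.002, -0.001,  0.   ,  0.001, -0.001, -0.002]), 'joint_efforts': array([ 1.0000e-03, -4.4845e+01, -2.3128e+01, -0.0000e+00,  5.0000e-03,
        0.0000e+00]), 'position': array([0.176, 0.521, 0.231]), 'ee_rot': array([-0.   ,  0.162,  0.987, -0.001]), 'wrist_force': array([-0.288,  0.146,  0.057]), 'moment': array([-0.025, -0.052, -0.041]), 'width': np.float64(1.003)}
{'fx': 446.1949685225431, 'fy': 446.1949685225431, 'cx': 275.663207988517, 'cy': 214.44779781235428, 'eye': array([ 0.22739494, -0.40259498,  0.49032339]), 'rotation': array([ 0.8350189 ,  0.48333142, -0.122035  , -0.23289832]), 'shot': 1}Traceback (most recent call last):
  File "<stdin>", line 5, in <module>
  File "h.py", line 8, in cloud
    if 'eye' in p: return c@np.array(p['rotation']).T+np.array(p['eye'])
                          ~^~~~~~~~~~~~~~~~~~~~~~~~~~
ValueError: matmul: Input operand 1 has a mismatch in its core dimension 0, with gufunc signature (n?,k),(k,m?)->(n?,m?) (size 4 is different from 3)
```

```bash
sed -i "s/    if 'eye' in p.*/    if 'eye' in p: return c@Rw(p['rotation']).T+np.array(p['eye'])/" h.py
cat >> h.py <<'E'
from scipy.spatial.transform import Rotation as Ro
def Rw(q): return Ro.from_quat([q[1],q[2],q[3],q[0]]).as_matrix()
E
python3 - <<'E'
from h import *
for n in ['scene','top']:
    p=read_camera(n);save(p,n+'0')
    W=cloud(p); np.save(n+'.npy',W)
    for o in ['jig','packer_thin','packer_mid','packer_thick','jar','tin','pebble']:
        for m in masks_of(p,o):
            r=m['region']&(p['range_z']>0);q=W[r]
            print(n,o,round(m['p'],2),m['pixel'],r.sum(),np.round(np.median(q,0),3) if len(q) else 0, np.round(np.percentile(q,[2,98],axis=0),3).tolist() if len(q) else 0)
E
```

```text
scene jig 0.77 [316.9, 321.9] 3775 [ 0.524 -0.005  0.014] [[0.427, -0.032, 0.001], [0.59, 0.066, 0.049]]
scene packer_thin 0.59 [226.9, 223.8] 533 [0.516 0.292 0.036] [[0.511, 0.282, -0.002], [0.554, 0.368, 0.075]]
scene packer_mid 0.78 [190.7, 208.8] 303 [0.478 0.395 0.038] [[0.471, 0.39, 0.002], [0.486, 0.419, 0.075]]
scene jar 0.64 [380.6, 258.3] 1147 [0.681 0.039 0.052] [[0.668, 0.025, 0.006], [0.71, 0.069, 0.067]]
scene tin 0.95 [346.2, 238.0] 861 [0.686 0.143 0.029] [[0.672, 0.121, 0.001], [0.719, 0.18, 0.035]]
scene pebble 0.5 [269.9, 183.3] 193 [0.682 0.424 0.019] [[0.669, 0.408, -0.001], [0.724, 0.493, 0.027]]
top jig 0.7 [387.2, 233.7] 2826 [0.53  0.023 0.013] [[0.429, -0.026, 0.006], [0.593, 0.067, 0.049]]
top packer_thin 0.55 [239.2, 238.1] 242 [0.517 0.301 0.054] [[0.51, 0.284, -0.002], [0.531, 0.322, 0.076]]
top packer_mid 0.82 [179.0, 262.1] 249 [0.481 0.404 0.058] [[0.472, 0.391, 0.002], [0.491, 0.425, 0.076]]
top packer_thick 0.63 [282.0, 226.2] 233 [0.54  0.227 0.06 ] [[0.532, 0.211, 0.014], [0.554, 0.242, 0.077]]
top jar 0.96 [375.4, 149.3] 786 [0.689 0.055 0.064] [[0.669, 0.029, 0.007], [0.715, 0.075, 0.068]]
top tin 0.75 [316.9, 147.3] 782 [0.693 0.155 0.033] [[0.672, 0.125, 0.005], [0.718, 0.183, 0.037]]
```

View pics/scene0.png

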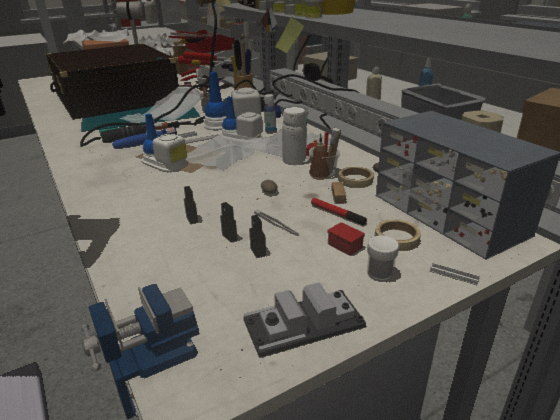

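View pics/top0.png

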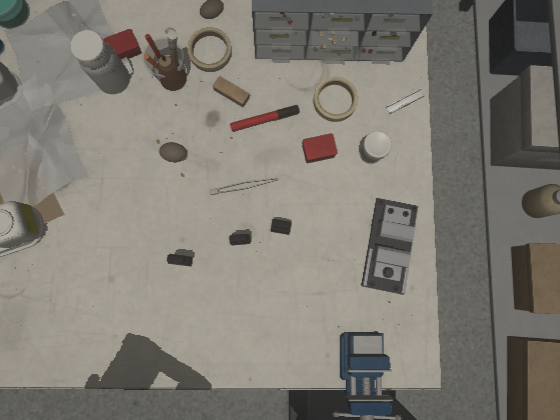

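Run:
```python
from h import *
T=np.load('top.npy').reshape(-1,3);S=np.load('scene.npy').reshape(-1,3)
for n,W in(('top',T),('scene',S)):
  for c in [(.481,.405),(.518,.303),(.543,.226)]:
    q=W[(np.hypot(W[:,0]-c[0],W[:,1]-c[1])<.04)]
    t=q[(q[:,2]>.068)&(q[:,2]<.085)][:,:2].astype(np.float32)
    r=cv2.minAreaRect(t*1000);print(n,'tab',len(t),r)
    t=q[(q[:,2]>.03)&(q[:,2]<.085)][:,:2].astype(np.float32);print('  blade',cv2.minAreaRect(t*1000))
  m=(abs(W[:,0]-.515)<.12)&(abs(W[:,1]-.02)<.07)&(W[:,2]>.04)&(W[:,2]<.06)
  q=W[m];
  from scipy.cluster.vq import kmeans2
  c,l=kmeans2(q[:,:2],2,seed=1,minit='++')
  for i in(0,1): print(n,'block',cv2.minAreaRect((q[l==i,:2]*1000).astype(np.float32)),np.median(q[l==i,2]),len(q[l==i]))
  m=(abs(W[:,0]-.515)<.12)&(abs(W[:,1]-.02)<.07)&(W[:,2]>.007)&(W[:,2]<.013);print('plate',cv2.minAreaRect((W[m,:2]*1000).astype(np.float32)))
  m=(W[:,0]>.2)&(W[:,0]<.4)&(abs(W[:,1]-.05)<.12)&(W[:,2]>.01)&(W[:,2]<.3);print('vise',W[m].min(0),W[m].max(0))
for n in('scene','top'):
  im=cv2.imread(f'pics/{n}0.png')
  a=(220,270,380,370) if n=='scene' else (340,180,440,310)
  cv2.imwrite(f'pics/{n}z.png',cv2.resize(im[a[1]:a[3],a[0]:a[2]],None,fx=4,fy=4,interpolation=cv2.INTER_CUBIC))
```

```text
top tab 116 ((481.2271728515625, 409.7181701660156), (27.8952693939209, 11.870392799377441), 82.33602905273438)
  blade ((481.1366882324219, 409.1025390625), (35.71232223510742, 17.538734436035156), 82.46942901611328)
top tab 114 ((519.4148559570312, 301.35211181640625), (11.993494033813477, 27.819034576416016), 4.583752632141113)
  blade ((519.131591796875, 301.29705810546875), (14.512688636779785, 35.908363342285156), 6.387800693511963)
top tab 113 ((544.0599975585938, 225.9628448486328), (27.738147735595703, 11.86719036102295), 81.01176452636719)
  blade ((544.0294799804688, 226.0686492919922), (35.79578399658203, 20.066085815429688), 80.49995422363281)
top block ((535.5567016601562, 14.54194450378418), (60.72129821777344, 28.339975357055664), 78.37410736083984) 0.04723058277482295 531
top block ((490.1005554199219, 23.293506622314453), (60.89572525024414, 28.12579345703125), 79.1925277709961) 0.04706799348452184 528
plate ((512.1068115234375, 19.427627563476562), (81.00623321533203, 169.82203674316406), 78.99211120605469)
vise [0.21725776 0.02425584 0.01000085] [0.3583767  0.1350
[... 427 characters left out ...]
618591308594), 10.115036964416504)
scene tab 80 ((543.9807739257812, 224.82119750976562), (29.448976516723633, 12.197322845458984), 81.102783203125)
  blade ((543.63330078125, 225.212890625), (39.66087341308594, 19.26807403564453), 82.36668395996094)
scene block ((490.6416015625, 22.788944244384766), (62.98661804199219, 29.073909759521484), 79.28787994384766) 0.04744896920908798 615
scene block ((535.6732177734375, 13.843969345092773), (62.342830657958984, 28.492494583129883), 79.0546875) 0.04748188547780918 635
plate ((512.0435180664062, 17.179039001464844), (81.80744171142578, 170.15835571289062), 79.46092987060547)
vise [0.21327642 0.02312028 0.01000533] [0.35811198 0.13210758 0.09944514]
```

View pics/scenez.png

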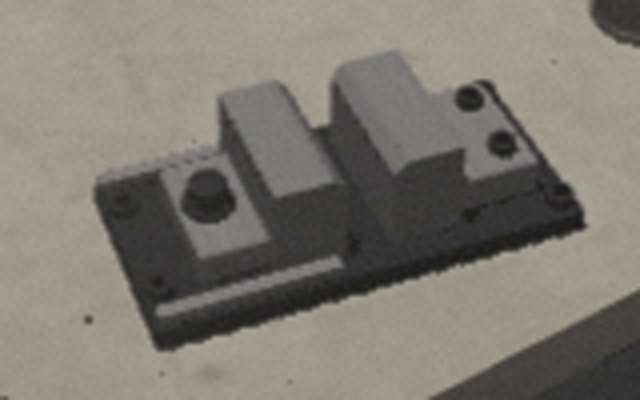

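View pics/topz.png

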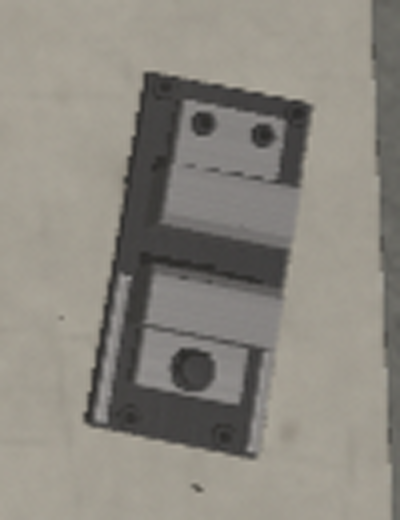

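>>> {"op": "drive_tool", "data": {"slide": [[0.94,-0.76,0],[0.94,-0.76,0],[0.94,-0.76,0],[0.94,-0.76,0],[0.94,-0.76,0],[0.94,-0.76,0],[0.94,-0.76,0],[0.94,-0.76,0],[0.94,-0.76,0],[0.94,-0.76,0],[0.94,-0.76,0],[0.94,-0.76,0],[0.94,-0.76,0]], "spin": [-0.9,-0.9,-0.9,-0.9,-0.9,-0.9,-0.9,-0.9,-0.9,-0.9,-0.9,-0.9,-0.9], "gripper": [50,50,50,50,50,50,50,50,50,50,50,50,50], "force": 40}}

```text
clock: 2.48
position: [0.552, 0.2154, 0.2319]
ee_rot: [0.001, 0.775, 0.633, 0.001]
wrist_force: [1.2, 1.5, 0.0]
width: 0.583
```

Run:
```python
from h import *
s=state();print(s['position'],s['ee_rot'],np.abs(s['dq']).max())
p=read_camera('wrist');save(p,'w1');print(p['T_tool_cam'])
c=cloud(p);T=np.array(p['T_tool_cam']);W=(c@T[:3,:3].T+T[:3,3])@Rw(s['ee_rot']).T+s['position']
W=W.reshape(-1,3);ok=(p['range_z'].ravel()>0)
q=W[ok&(W[:,2]>.068)&(W[:,2]<.09)&(np.hypot(W[:,0]-.544,W[:,1]-.226)<.05)]
print(len(q),cv2.minAreaRect((q[:,:2]*1000).astype(np.float32)))
q=W[ok&(W[:,2]>.03)&(W[:,2]<.09)&(np.hypot(W[:,0]-.544,W[:,1]-.226)<.05)]
print(len(q),cv2.minAreaRect((q[:,:2]*1000).astype(np.float32)))
print(state()['position'],state()['ee_rot'])
```

```text
[0.55196943 0.2153548  0.23192818] [6.22349686e-04 7.74555161e-01 6.32505383e-01 9.25488736e-04] 0.48489419428164166
[[ 2.21308902e-03  9.46431713e-01  3.22896447e-01  8.22543655e-02]
 [ 9.99997519e-01 -2.17646306e-03 -4.74486082e-04 -5.56989047e-04]
 [ 2.53703513e-04  3.22896696e-01 -9.46434181e-01 -1.42467847e-01]
 [ 0.00000000e+00  0.00000000e+00  0.00000000e+00  1.00000000e+00]]
386 ((545.1025390625, 225.8502655029297), (27.390634536743164, 12.06091022491455), 80.553955078125)
777 ((545.1605224609375, 225.70706176757812), (35.92153549194336, 19.958656311035156), 80.5051498413086)
[0.55497056 0.21249502 0.23141636] [0.00149542 0.77692681 0.62958834 0.00100651]
```

View pics/w1.png

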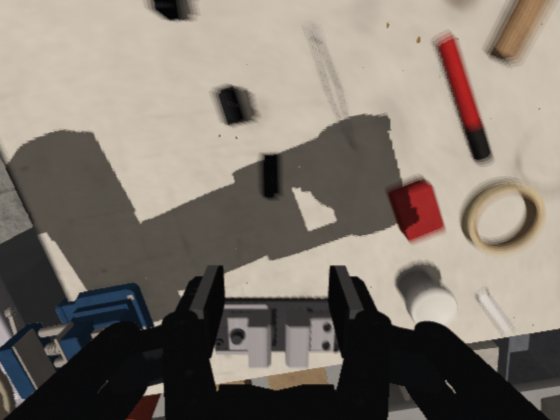

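>>> {"op": "drive_tool", "data": {"slide": [[-0.35,0.44,0],[0,0,-0.9],[0,0,-0.9],[0,0,-0.9],[0,0,0]], "spin": [0.36,0,0,0,0], "gripper": [50,50,50,50,50]}}

```text
clock: 3.15
position: [0.5411, 0.2295, 0.1491]
ee_rot: [0.001, 0.76, 0.65, 0.002]
wrist_force: [-1.1, -0.4, 1.0]
width: 0.584
```

```bash
cat >> h.py <<'E'
def st():
    s=state();a=s['ee_rot'];y=Rw(a)[:,1];d=np.degrees(np.arctan2(y[1],y[0]))
    print('t',round(s['clock'],2),'pos',np.round(s['position']*1000,1),'yaw',round((d+90)%180-90,2),'F',np.round(s['wrist_force'],1),'M',np.round(s['moment'],2),'w',round(s['width']*85.4,1),'dq',round(np.abs(s['dq']).max(),3));return s
E
python3 -c "
from h import *
st()"
```

```text
t 3.15 pos [541.1 229.5 149.1] yaw -8.85 F [-1.1 -0.4  1. ] M [-0.04 -0.04 -0.02] w 49.9 dq 0.042
```

>>> {"op": "drive_tool", "data": {"slide": [[0.1,-0.12,0],[0,0,-0.9],[0,0,-0.9],[0,0,-0.7],[0,0,0],[0,0,0]], "spin": [-0.09,0,0,0,0,0], "gripper": [50,50,50,50,50,50]}}

```text
clock: 3.9
position: [0.5476, 0.2277, 0.0812]
ee_rot: [0.005, 0.762, 0.647, 0.008]
wrist_force: [-0.6, -0.3, 0.2]
width: 0.583
```

```bash
python3 -c "
from h import *
st()"
```

```text
t 3.9 pos [547.6 227.7  81.2] yaw -9.34 F [-0.6 -0.3  0.2] M [0.03 0.   0.02] w 49.8 dq 0.004
```

>>> {"op": "drive_tool", "data": {"slide": [[-0.1,-0.06,-0.4],[0,0,-0.4],[0,0,0],[0,0,0]], "spin": [0,0,0,0], "gripper": [50,50,50,50]}}

```text
clock: 4.4
position: [0.5451, 0.226, 0.0575]
ee_rot: [0.006, 0.762, 0.647, 0.009]
wrist_force: [0.2, -0.5, 0.0]
width: 0.588
```

```bash
python3 -c "
from h import *
s=st();print(s['ee_rot'],Rw(s['ee_rot'])[:,2])"
```

```text
t 4.4 pos [545.1 226.   57.5] yaw -9.33 F [ 0.2 -0.5  0. ] M [ 0.   -0.01 -0.03] w 50.2 dq 0.006
[0.00556864 0.76223005 0.64721399 0.00940113] [ 0.02153985  0.00367992 -0.99976122]
```

>>> {"op": "drive_tool", "data": {"slide": [[0,0,-0.25],[0,0,0],[0,0,0],[0,0,0],[0,0,0],[0,0,0],[0,0,0],[0,0,0]], "spin": [0,0,0,0,0,0,0,0], "gripper": [50,50,5,5,5,5,5,5], "force": 50}}

```text
clock: 5.4
position: [0.5453, 0.2261, 0.05]
ee_rot: [0.006, 0.762, 0.647, 0.01]
wrist_force: [-0.5, 0.1, -0.5]
width: 0.132
```

```bash
sed -i "s/'dq',round/'tilt',np.round(Rw(a)[:2,2],4),'dq',round/" h.py; python3 -c "
from h import *
s=st()"
```

```text
t 5.4 pos [545.3 226.1  50. ] yaw -9.33 F [-0.5  0.1 -0.5] M [0.   0.1  0.01] w 11.2 tilt [0.0224 0.0039] dq 0.001
```

>>> {"op": "drive_tool", "data": {"slide": [[0,0,0.8],[0,0,0.8],[0,0,0.8],[0,0,0],[0,0,0]], "spin": [0,0,0,0,0], "gripper": [5,5,5,5,5]}}

```text
clock: 6.02
position: [0.5445, 0.2257, 0.1218]
ee_rot: [0.005, 0.762, 0.647, 0.008]
wrist_force: [0.2, -0.0, -0.7]
width: 0.129
```

```bash
python3 -c "
from h import *
s=st()"
```

```text
t 6.03 pos [544.5 225.7 121.8] yaw -9.34 F [ 0.2 -0.  -0.7] M [-0.01  0.01 -0.03] w 11.0 tilt [0.0195 0.0031] dq 0.009
```

>>> {"op": "drive_tool", "data": {"slide": [[-0.11,-0.5,0],[-0.11,-0.75,0],[-0.11,-0.75,0],[-0.11,-0.75,0],[-0.11,-0.75,0],[-0.11,-0.75,0],[-0.11,-0.75,0],[-0.11,-0.75,0],[-0.11,-0.75,0],[0,-0.3,0],[0,0,0],[0,0,0]], "spin": [-0.03,-0.03,-0.03,-0.03,-0.03,-0.03,-0.03,-0.03,0,0,0,0], "gripper": [5,5,5,5,5,5,5,5,5,5,5,5]}}

```text
clock: 7.52
position: [0.5062, 0.0085, 0.1127]
ee_rot: [0.0, 0.773, 0.634, 0.001]
wrist_force: [-0.7, 0.4, -1.1]
width: 0.129
```

```bash
python3 -c "
from h import *
s=st()"
```

```text
t 7.53 pos [506.2   8.5 112.7] yaw -11.31 F [-0.7  0.4 -1.1] M [-0.01 -0.05 -0.03] w 11.0 tilt [0.0023 0.0018] dq 0.003
```

>>> {"op": "drive_tool", "data": {"slide": [[0.22,0.33,0],[0,0,0],[0,0,0]], "spin": [0,0,0], "gripper": [5,5,5]}}

```text
clock: 7.9
position: [0.5134, 0.0207, 0.1126]
ee_rot: [-0.0, 0.773, 0.635, 0.002]
wrist_force: [-0.5, -0.3, -0.6]
width: 0.127
```

Run:
```python
from h import *
s=st()
p=read_camera('scene');im=p['pixels'][240:370,230:390,::-1]
cv2.imwrite('pics/s2.png',cv2.resize(im,None,fx=4,fy=4,interpolation=cv2.INTER_CUBIC))
s=st();p=read_camera('wrist')
cv2.imwrite('pics/w2.png',p['pixels'][:,:,::-1])
c=cloud(p);T=np.array(p['T_tool_cam']);W=(c@T[:3,:3].T+T[:3,3])@Rw(s['ee_rot']).T+s['position']
W=W.reshape(-1,3)
a=np.radians(-11);ux=np.array([np.cos(a),np.sin(a)]);uy=np.array([-np.sin(a),np.cos(a)])
d=W[:,:2]-[.513,.0188]
xj=d@ux*1000;yj=d@uy*1000
m=(W[:,2]>.04)&(W[:,2]<.056)&(p['range_z'].ravel()>0)&(abs(xj)<50)&(abs(yj)<40)
for lo in range(-40,40,8):
    k=m&(yj>=lo)&(yj<lo+8)
    if k.sum()>20:
        n=xj[k&(xj<0)];q=xj[k&(xj>0)]
        print(lo,k.sum(),[np.round(np.percentile(v,[1,99]),1) if len(v)>5 else None for v in(n,q)])
```

```text
t 7.9 pos [513.4  20.7 112.6] yaw -11.18 F [-0.5 -0.3 -0.6] M [-0.04  0.01 -0.02] w 10.9 tilt [0.0024 0.002 ] dq 0.013
t 7.95 pos [513.4  20.6 112.6] yaw -11.19 F [ 0.  -0.  -1.1] M [-0.    0.06 -0.03] w 10.8 tilt [0.0025 0.0021] dq 0.009
-32 429 [array([-36.2, -19.1]), array([19.2, 37.7])]
-24 676 [array([-36.2, -14.8]), array([14.3, 37.6])]
-16 707 [array([-36. , -14.7]), array([14.1, 37.5])]
-8 764 [array([-36.3, -13.8]), array([13.4, 37.5])]
0 832 [array([-36.2, -12.4]), array([11.9, 37.3])]
8 920 [array([-36.1,  -9. ]), array([10.3, 37.5])]
16 1004 [array([-36.3,  -9. ]), array([ 9.8, 37.3])]
24 972 [array([-36.3,  -8.9]), array([ 9.7, 37.4])]
```

View pics/s2.png

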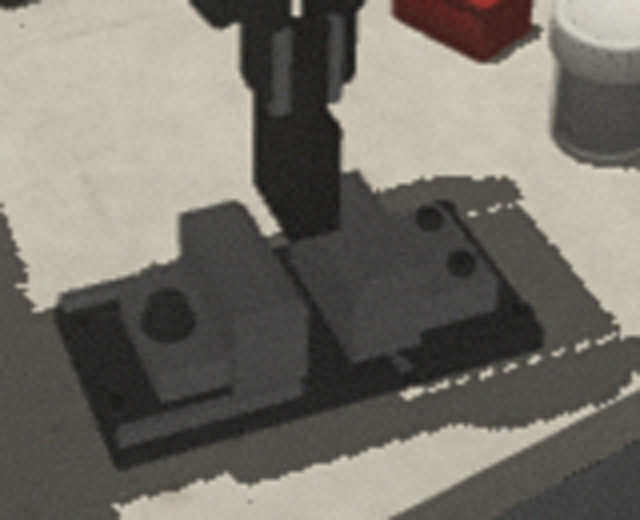

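View pics/w2.png

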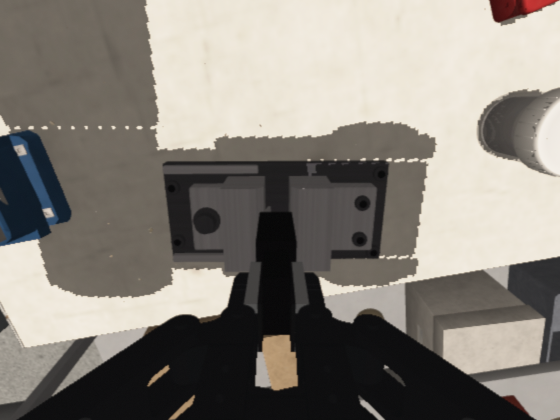

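>>> {"op": "drive_tool", "data": {"slide": [[0.02,-0.05,-0.2],[0,0,-0.15],[0,0,0],[0,0,-0.04]], "spin": [0,0,0,0], "gripper": [5,5,5,5]}}

```text
clock: 8.5
position: [0.5138, 0.0186, 0.0999]
ee_rot: [-0.0, 0.773, 0.635, 0.001]
wrist_force: [-0.3, 0.2, -1.0]
width: 0.131
```

```bash
python3 -c "
from h import *
s=st()"
```

```text
t 8.5 pos [513.8  18.6  99.9] yaw -11.23 F [-0.3  0.2 -1. ] M [-0.03 -0.02  0.  ] w 11.2 tilt [0.002  0.0021] dq 0.029
```

>>> {"op": "drive_tool", "data": {"slide": [[0,0,-0.05],[0,0,-0.05],[0,0,-0.05]], "spin": [0,0,0], "gripper": [5,5,5]}}

```text
clock: 8.88
position: [0.5138, 0.0185, 0.0952]
ee_rot: [-0.0, 0.773, 0.635, 0.002]
wrist_force: [0.1, -0.3, -0.1]
width: 0.125
```

```bash
python3 -c "
from h import *
s=st()"
```

```text
t 8.88 pos [513.8  18.5  95.2] yaw -11.23 F [ 0.1 -0.3 -0.1] M [-0.02 -0.01  0.02] w 10.6 tilt [0.0023 0.002 ] dq 0.032
```

>>> {"op": "drive_tool", "data": {"slide": [[0,0,-0.04],[0,0,-0.04]], "spin": [0,0], "gripper": [5,5]}}

```text
clock: 9.12
position: [0.5142, 0.0185, 0.0933]
ee_rot: [0.0, 0.773, 0.635, 0.002]
wrist_force: [-3.5, 0.1, 13.0]
width: 0.129
```

```bash
python3 -c "
from h import *
s=st()"
```

```text
t 9.12 pos [514.2  18.5  93.3] yaw -11.23 F [-3.5  0.1 13. ] M [ 0.05  0.54 -0.  ] w 11.1 tilt [0.0034 0.0018] dq 0.013
```

>>> {"op": "drive_tool", "data": {"slide": [[-0.03,0,0],[0,0,-0.03],[0,0,-0.03]], "spin": [0,0,0], "gripper": [5,5,5]}}

```text
clock: 9.5
position: [0.5141, 0.0184, 0.0933]
ee_rot: [0.002, 0.773, 0.635, 0.003]
wrist_force: [-3.9, 1.7, 13.1]
width: 0.13
```

```bash
python3 -c "
from h import *
s=st()"
```

```text
t 9.5 pos [514.1  18.4  93.3] yaw -11.22 F [-3.9  1.7 13.1] M [0.09 0.77 0.02] w 11.1 tilt [0.0066 0.0011] dq 0.011
```

>>> {"op": "drive_tool", "data": {"slide": [[-0.03,0,-0.05],[0,0,-0.05]], "spin": [0,0], "gripper": [5,5]}}

```text
clock: 9.75
position: [0.514, 0.0184, 0.0932]
ee_rot: [0.003, 0.773, 0.635, 0.004]
wrist_force: [-5.6, 0.7, 18.8]
width: 0.13
```

```bash
python3 -c "
from h import *
s=st()"
```

```text
t 9.75 pos [514.   18.4  93.2] yaw -11.21 F [-5.6  0.7 18.8] M [0.24 1.14 0.04] w 11.1 tilt [0.0107 0.0005] dq 0.013
```

>>> {"op": "drive_tool", "data": {"slide": [[0,0,0.3],[0,0,0.6],[0,0,0.3],[0.09,0.5,0],[0.11,0.75,0],[0.11,0.75,0],[0.11,0.75,0],[0.11,0.75,0],[0.11,0.75,0],[0.11,0.75,0],[0.11,0.75,0],[0.11,0.5,0],[0.1,0.2,0],[0,0,0],[0,0,0]], "spin": [0,0,0,0,0,0,0,0,0,0,0,0,0,0,0], "gripper": [5,5,5,5,5,5,5,5,5,5,5,5,5,5,5]}}

```text
clock: 11.62
position: [0.5429, 0.2256, 0.123]
ee_rot: [-0.001, 0.772, 0.635, -0.001]
wrist_force: [-0.0, 0.6, -0.4]
width: 0.126
```

```bash
python3 -c "
from h import *
s=st()"
```

```text
t 11.62 pos [542.9 225.6 123. ] yaw -11.11 F [-0.   0.6 -0.4] M [0.   0.01 0.01] w 10.8 tilt [-0.0024  0.0008] dq 0.003
```

>>> {"op": "drive_tool", "data": {"slide": [[0,0,-0.4],[0,0,-0.5],[0,0,-0.5],[0,0,-0.5],[0,0,-0.3],[0,0,0],[0,0,0]], "spin": [0,0,0,0,0,0,0], "gripper": [5,5,5,5,5,5,5]}}

```text
clock: 12.5
position: [0.5424, 0.2242, 0.0514]
ee_rot: [-0.002, 0.773, 0.635, -0.002]
wrist_force: [-0.3, 0.4, -0.0]
width: 0.129
```

```bash
python3 -c "
from h import *
s=st()"
```

```text
t 12.5 pos [542.4 224.2  51.4] yaw -11.22 F [-0.3  0.4 -0. ] M [-0.02 -0.01  0.06] w 11.0 tilt [-0.0045  0.0003] dq 0.004
```

>>> {"op": "drive_tool", "data": {"slide": [[0,0,-0.04],[0,0,-0.03]], "spin": [0,0], "gripper": [5,5]}}

```text
clock: 12.75
position: [0.5429, 0.2243, 0.0501]
ee_rot: [-0.001, 0.773, 0.635, -0.001]
wrist_force: [0.6, 0.8, -0.5]
width: 0.131
```

```bash
python3 -c "
from h import *
s=st()"
```

```text
t 12.75 pos [542.9 224.3  50.1] yaw -11.21 F [ 0.6  0.8 -0.5] M [ 0.01  0.   -0.07] w 11.2 tilt [-0.0027  0.0006] dq 0.015
```

>>> {"op": "drive_tool", "data": {"slide": [[0,0,-0.04],[0,0,-0.02]], "spin": [0,0], "gripper": [5,5]}}

```text
clock: 13.0
position: [0.5429, 0.2243, 0.05]
ee_rot: [-0.001, 0.773, 0.635, -0.0]
wrist_force: [-1.3, 0.1, 2.9]
width: 0.133
```

```bash
python3 -c "
from h import *
s=st()"
```

```text
t 13.0 pos [542.9 224.3  50. ] yaw -11.2 F [-1.3  0.1  2.9] M [-0.07  0.42  0.02] w 11.4 tilt [-0.0015  0.0006] dq 0.003
```

>>> {"op": "drive_tool", "data": {"slide": [[0,0,0],[0,0,0],[0,0,0],[0,0,0],[0,0,0.3],[0,0,0.8],[0,0,0.8],[0,0,0.3],[0,0,0]], "spin": [0,0,0,0,0,0,0,0,0], "gripper": [20,30,40,50,50,50,50,50,50]}}

```text
clock: 14.12
position: [0.5431, 0.2243, 0.1192]
ee_rot: [-0.0, 0.773, 0.635, 0.0]
wrist_force: [-0.0, -0.5, -0.4]
width: 0.591
```

```bash
python3 -c "
from h import *
s=st()"
```

```text
t 14.12 pos [543.1 224.3 119.2] yaw -11.2 F [-0.  -0.5 -0.4] M [-0.01  0.02 -0.02] w 50.5 tilt [-0.0003  0.0009] dq 0.008
```

>>> {"op": "drive_tool", "data": {"slide": [[-0.2,0.5,0],[-0.27,0.8,0],[-0.27,0.8,0],[-0.27,0.8,0],[-0.27,0.8,0],[-0.27,0.8,0],[-0.27,0.8,0],[-0.2,0.5,0],[0,0.1,0],[0,0,0],[0,0,0]], "spin": [0.05,0.06,0.07,0.07,0.07,0.07,0.07,0.06,0,0,0], "gripper": [50,50,50,50,50,50,50,50,50,50,50]}}

```text
clock: 15.5
position: [0.4733, 0.4111, 0.1108]
ee_rot: [-0.003, 0.751, 0.661, -0.007]
wrist_force: [0.1, 0.1, 0.1]
width: 0.585
```

Run:
```python
from h import *
s=st()
p=read_camera('wrist');save(p,'w3')
c=cloud(p);T=np.array(p['T_tool_cam']);W=(c@T[:3,:3].T+T[:3,3])@Rw(s['ee_rot']).T+s['position']
W=W.reshape(-1,3);ok=(p['range_z'].ravel()>0)
for lo in(.068,.03):
  q=W[ok&(W[:,2]>lo)&(W[:,2]<.09)&(np.hypot(W[:,0]-.481,W[:,1]-.409)<.04)]
  print(len(q),cv2.minAreaRect((q[:,:2]*1000).astype(np.float32)) if len(q) else 0)
```

```text
t 15.5 pos [473.3 411.1 110.8] yaw -7.32 F [0.1 0.1 0.1] M [ 0.01 -0.04 -0.02] w 49.9 tilt [-0.0143 -0.0045] dq 0.006
931 ((482.291748046875, 409.8097839355469), (28.31554412841797, 11.870685577392578), 83.22264099121094)
1738 ((482.42840576171875, 410.0025329589844), (35.85293960571289, 17.305065155029297), 83.25023651123047)
```

View pics/w3.png

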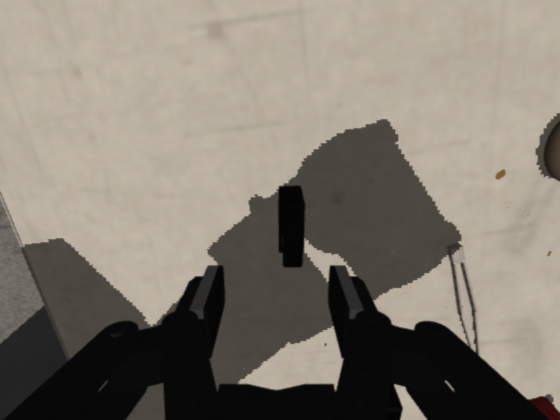

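>>> {"op": "drive_tool", "data": {"slide": [[0.28,-0.05,0],[0,0,-0.8],[0,0,-0.8],[0,0,0],[0,0,0]], "spin": [0.05,0,0,0,0], "gripper": [50,50,50,50,50]}}

```text
clock: 16.18
position: [0.4859, 0.4077, 0.0635]
ee_rot: [-0.002, 0.75, 0.662, -0.005]
wrist_force: [1.0, -0.1, 0.0]
width: 0.584
```

```bash
python3 -c "
from h import *
s=st()"
```

```text
t 16.18 pos [485.9 407.7  63.5] yaw -7.12 F [ 1.  -0.1  0. ] M [ 0.04 -0.01  0.05] w 49.8 tilt [-0.0107 -0.003 ] dq 0.007
```

>>> {"op": "drive_tool", "data": {"slide": [[-0.11,0.06,0],[0,0,-0.2],[0,0,-0.2],[0,0,0],[0,0,0]], "spin": [0,0,0,0,0], "gripper": [50,50,50,50,50]}}

```text
clock: 16.8
position: [0.4831, 0.41, 0.0527]
ee_rot: [-0.002, 0.75, 0.662, -0.003]
wrist_force: [-0.3, 0.8, -0.5]
width: 0.583
```

```bash
python3 -c "
from h import *
s=st()"
```

```text
t 16.8 pos [483.1 410.   52.7] yaw -7.1 F [-0.3  0.8 -0.5] M [ 0.04 -0.05 -0.01] w 49.8 tilt [-0.008  -0.0015] dq 0.004
```

>>> {"op": "drive_tool", "data": {"slide": [[-0.02,0,-0.08],[0,0,0],[0,0,0],[0,0,0],[0,0,0],[0,0,0],[0,0,0],[0,0,0]], "spin": [0,0,0,0,0,0,0,0], "gripper": [50,50,5,5,5,5,5,5], "force": 60}}

```text
clock: 17.8
position: [0.4827, 0.4101, 0.0505]
ee_rot: [-0.002, 0.75, 0.662, -0.003]
wrist_force: [0.1, -0.6, 0.5]
width: 0.129
```

```bash
python3 -c "
from h import *
s=st()"
```

```text
t 17.8 pos [482.7 410.1  50.5] yaw -7.11 F [ 0.1 -0.6  0.5] M [ 0.01 -0.03  0.03] w 11.0 tilt [-0.0073 -0.0011] dq 0.001
```

>>> {"op": "drive_tool", "data": {"slide": [[0,0,0.4],[0,0,0.8],[0,0,0.8],[0,0,0.8],[0,0,0.4],[0.03,-0.5,0],[0.06,-0.75,0],[0.06,-0.75,0],[0.06,-0.75,0],[0.06,-0.75,0],[0.06,-0.75,0],[0.06,-0.75,0],[0.06,-0.75,0],[0.06,-0.5,0],[0,0,0],[0,0,0]], "spin": [0,0,0,0,0,-0.03,-0.03,-0.03,-0.03,-0.03,-0.03,-0.03,-0.03,-0.03,0,0], "gripper": [5,5,5,5,5,5,5,5,5,5,5,5,5,5,5,5]}}

```text
clock: 19.8
position: [0.4927, 0.208, 0.1434]
ee_rot: [-0.005, 0.762, 0.648, -0.011]
wrist_force: [0.5, 0.1, -0.3]
width: 0.128
```

```bash
python3 -c "
from h import *
s=st()"
```

```text
t 19.8 pos [492.7 208.  143.4] yaw -9.28 F [ 0.5  0.1 -0.3] M [ 0.02 -0.02  0.05] w 11.0 tilt [-0.023  -0.0069] dq 0.004
```

>>> {"op": "drive_tool", "data": {"slide": [[0.04,-0.4,0.1],[0.04,-0.4,0],[0.04,-0.4,0],[0.04,-0.4,0],[0.04,-0.4,0],[0.04,-0.4,0],[0.04,-0.4,0],[0.04,-0.4,0],[0.04,-0.4,0],[0.04,-0.4,0],[0.04,-0.4,0],[0.04,-0.4,0],[0,0,0],[0,0,0]], "spin": [-0.02,-0.02,-0.02,-0.02,-0.02,-0.02,-0.02,-0.02,-0.02,-0.02,-0.02,-0.02,0,0], "gripper": [5,5,5,5,5,5,5,5,5,5,5,5,5,5]}}

```text
clock: 21.55
position: [0.5079, 0.0542, 0.1466]
ee_rot: [-0.005, 0.772, 0.636, -0.011]
wrist_force: [0.0, 1.0, -1.3]
width: 0.129
```

```bash
python3 -c "
from h import *
s=st()"
```

```text
t 21.55 pos [507.9  54.2 146.6] yaw -11.0 F [ 0.   1.  -1.3] M [0.07 0.02 0.03] w 11.0 tilt [-0.0229 -0.0061] dq 0.006
```

>>> {"op": "drive_tool", "data": {"slide": [[0.05,-0.3,0.4],[0.05,-0.3,0.4],[0.05,-0.3,0.4],[0.03,-0.2,0.4],[0,0,0.4],[0,0,0.4],[0,0,0],[0,0,-1],[0,0,-1],[0,0,0],[0,0,0]], "spin": [0,0,0,0,0,0,0,0,0,0,0], "gripper": [5,5,5,5,5,5,5,5,5,5,5]}}

```text
clock: 22.92
position: [0.5139, 0.0201, 0.1643]
ee_rot: [-0.004, 0.771, 0.637, -0.01]
wrist_force: [0.3, -0.0, -0.7]
width: 0.126
```

```bash
python3 -c "
from h import *
s=st()"
```

```text
t 22.93 pos [513.9  20.1 164.3] yaw -10.88 F [ 0.3 -0.  -0.7] M [ 0.02  0.04 -0.05] w 10.7 tilt [-0.0197 -0.0065] dq 0.013
```

>>> {"op": "drive_tool", "data": {"slide": [[0,0,0.45],[0,0,0.45],[0,0,0.45],[0,0,0.45],[0,0,0.45],[0,0,0.45],[0,0,0],[0,0,-1],[0,0,-1],[0,0,-1],[0,0,-1],[0,0,0],[0,0,0]], "spin": [0,0,0,0,0,0,0,0,0,0,0,0,0], "gripper": [5,5,5,5,5,5,5,5,5,5,5,5,5]}}

```text
clock: 24.55
position: [0.5165, 0.0201, 0.1412]
ee_rot: [0.005, 0.771, 0.637, -0.002]
wrist_force: [-0.6, 0.9, -0.6]
width: 0.122
```

```bash
python3 -c "
from h import *
s=st()"
```

```text
t 24.55 pos [516.5  20.1 141.2] yaw -10.84 F [-0.6  0.9 -0.6] M [-0.01  0.01  0.02] w 10.4 tilt [ 0.0035 -0.0109] dq 0.009
```

>>> {"op": "drive_tool", "data": {"slide": [[-0.07,-0.04,0],[0,0,-0.3],[0,0,-0.4],[0,0,-0.4],[0,0,-0.2],[0,0,0],[0,0,0]], "spin": [-0.04,0,0,0,0,0,0], "gripper": [5,5,5,5,5,5,5]}}

```text
clock: 25.42
position: [0.515, 0.0187, 0.1015]
ee_rot: [0.007, 0.772, 0.635, -0.001]
wrist_force: [-0.6, 0.1, -1.0]
width: 0.126
```

Run:
```python
from h import *
s=st()
p=read_camera('scene');im=p['pixels'][240:370,230:390,::-1]
cv2.imwrite('pics/s3.png',cv2.resize(im,None,fx=5,fy=4.5,interpolation=cv2.INTER_CUBIC))
```

```text
t 25.43 pos [515.   18.7 101.5] yaw -11.14 F [-0.6  0.1 -1. ] M [-0.02 -0.04  0.02] w 10.8 tilt [ 0.0068 -0.0115] dq 0.003
```

View pics/s3.png

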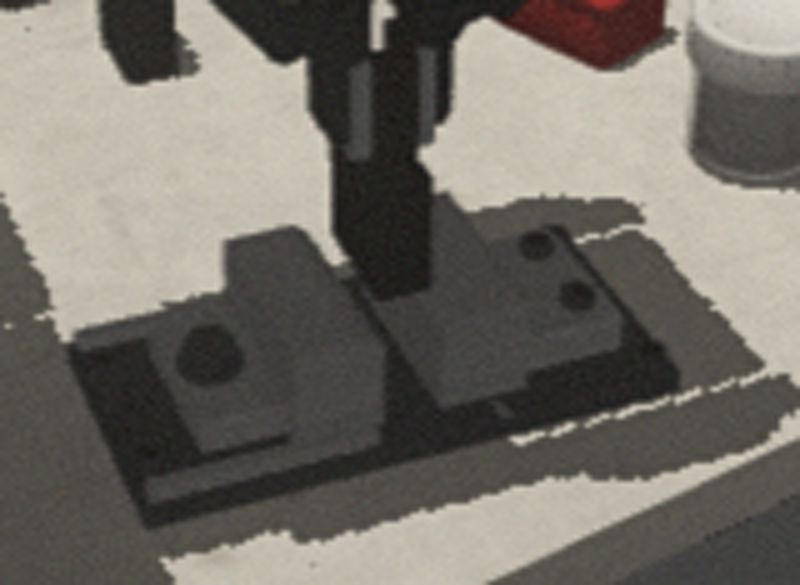

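>>> {"op": "drive_tool", "data": {"slide": [[-0.03,0,-0.05],[0,0,-0.06],[0,0,-0.06],[0,0,-0.03]], "spin": [0,0,0,0], "gripper": [5,5,5,5]}}

```text
clock: 25.98
position: [0.5142, 0.0186, 0.0957]
ee_rot: [0.007, 0.772, 0.635, -0.001]
wrist_force: [-0.6, -0.5, -0.4]
width: 0.131
```

```bash
python3 -c "
from h import *
s=st()"
```

```text
t 25.98 pos [514.2  18.6  95.7] yaw -11.14 F [-0.6 -0.5 -0.4] M [ 0.02 -0.03  0.03] w 11.2 tilt [ 0.0081 -0.0118] dq 0.021
```

>>> {"op": "drive_tool", "data": {"slide": [[0,0,-0.05],[0,0,-0.05]], "spin": [0,0], "gripper": [5,5]}}

```text
clock: 26.22
position: [0.5145, 0.0186, 0.0935]
ee_rot: [0.008, 0.772, 0.635, -0.0]
wrist_force: [-4.3, -0.0, 18.8]
width: 0.129
```

```bash
python3 -c "
from h import *
s=st()"
```

```text
t 26.23 pos [514.5  18.6  93.5] yaw -11.13 F [-4.3 -0.  18.8] M [0.14 1.03 0.06] w 11.0 tilt [ 0.009 -0.012] dq 0.016
```

>>> {"op": "drive_tool", "data": {"slide": [[0,0,0.1],[-0.07,0,0],[0,0,0]], "spin": [0,0,0], "gripper": [5,5,5]}}

```text
clock: 26.6
position: [0.5122, 0.0186, 0.0966]
ee_rot: [0.008, 0.772, 0.635, -0.0]
wrist_force: [0.0, -0.3, -1.5]
width: 0.132
```

```bash
python3 -c "
from h import *
s=st()"
```

```text
t 26.6 pos [512.2  18.6  96.6] yaw -11.13 F [ 0.  -0.3 -1.5] M [0.01 0.03 0.01] w 11.2 tilt [ 0.0092 -0.012 ] dq 0.006
```

>>> {"op": "drive_tool", "data": {"slide": [[0,0,-0.05],[0,0,-0.04]], "spin": [0,0], "gripper": [5,5]}}

```text
clock: 26.85
position: [0.5123, 0.0185, 0.0936]
ee_rot: [0.008, 0.772, 0.635, -0.0]
wrist_force: [0.1, 0.6, 2.5]
width: 0.126
```

```bash
python3 -c "
from h import *
s=st()"
```

```text
t 26.85 pos [512.3  18.5  93.6] yaw -11.13 F [0.1 0.6 2.5] M [-0.01 -0.07 -0.06] w 10.7 tilt [ 0.0094 -0.0121] dq 0.031
```

>>> {"op": "drive_tool", "data": {"slide": [[0,0,-0.04]], "spin": [0], "gripper": [5]}}

```text
clock: 26.98
position: [0.5126, 0.0185, 0.0924]
ee_rot: [0.008, 0.772, 0.635, -0.0]
wrist_force: [1.2, 0.3, 0.6]
width: 0.129
```

```bash
python3 -c "
from h import *
s=st()"
```

```text
t 26.98 pos [512.6  18.5  92.4] yaw -11.13 F [1.2 0.3 0.6] M [ 0.02 -0.14  0.02] w 11.0 tilt [ 0.01   -0.0122] dq 0.03
```

>>> {"op": "drive_tool", "data": {"slide": [[0,0,-0.05],[0,0,-0.05]], "spin": [0,0], "gripper": [5,5]}}

```text
clock: 27.22
position: [0.5127, 0.0184, 0.0891]
ee_rot: [0.008, 0.772, 0.635, 0.0]
wrist_force: [0.5, 0.3, -0.2]
width: 0.13
```

```bash
python3 -c "
from h import *
s=st()"
```

```text
t 27.23 pos [512.7  18.4  89.1] yaw -11.13 F [ 0.5  0.3 -0.2] M [ 0.01 -0.07  0.04] w 11.1 tilt [ 0.0101 -0.0122] dq 0.035
```

>>> {"op": "drive_tool", "data": {"slide": [[0,0,-0.06],[0,0,-0.06],[0,0,-0.06]], "spin": [0,0,0], "gripper": [5,5,5]}}

```text
clock: 27.6
position: [0.5129, 0.0184, 0.0834]
ee_rot: [0.008, 0.772, 0.635, 0.0]
wrist_force: [1.7, 0.4, 1.2]
width: 0.127
```

```bash
python3 -c "
from h import *
s=st()"
```

```text
t 27.6 pos [512.9  18.4  83.4] yaw -11.13 F [1.7 0.4 1.2] M [-0.03 -0.22  0.03] w 10.8 tilt [ 0.0107 -0.0123] dq 0.042
```

>>> {"op": "drive_tool", "data": {"slide": [[0,0,-0.06],[0,0,-0.06]], "spin": [0,0], "gripper": [5,5]}}

```text
clock: 27.85
position: [0.5132, 0.0184, 0.0797]
ee_rot: [0.008, 0.772, 0.635, 0.0]
wrist_force: [1.6, 0.2, 1.2]
width: 0.128
```

```bash
python3 -c "
from h import *
s=st()"
```

```text
t 27.85 pos [513.2  18.4  79.7] yaw -11.14 F [1.6 0.2 1.2] M [-0.06 -0.16  0.01] w 10.9 tilt [ 0.0115 -0.0125] dq 0.039
```

>>> {"op": "drive_tool", "data": {"slide": [[0.03,0,0],[0.03,0,0]], "spin": [0,0], "gripper": [5,5]}}

```text
clock: 28.1
position: [0.5137, 0.0184, 0.0794]
ee_rot: [0.007, 0.772, 0.635, -0.001]
wrist_force: [-4.8, -0.9, 3.1]
width: 0.127
```

```bash
python3 -c "
from h import *
s=st()"
```

```text
t 28.1 pos [513.7  18.4  79.4] yaw -11.12 F [-4.8 -0.9  3.1] M [-0.09  0.75  0.05] w 10.9 tilt [ 0.0078 -0.0123] dq 0.021
```

Anvil side touches at about 513.5. Now the other way.

>>> {"op": "drive_tool", "data": {"slide": [[-0.03,0,0],[-0.03,0,0]], "spin": [0,0], "gripper": [5,5]}}

```text
clock: 28.35
position: [0.5129, 0.0184, 0.0795]
ee_rot: [0.008, 0.772, 0.635, 0.0]
wrist_force: [2.2, 0.0, -0.7]
width: 0.126
```

```bash
python3 -c "
from h import *
s=st()"
```

```text
t 28.35 pos [512.9  18.4  79.5] yaw -11.13 F [ 2.2  0.  -0.7] M [-0.03 -0.53 -0.02] w 10.7 tilt [ 0.0106 -0.0125] dq 0.018
```

>>> {"op": "drive_tool", "data": {"slide": [[-0.03,0,0],[-0.03,0,0]], "spin": [0,0], "gripper": [5,5]}}

```text
clock: 28.6
position: [0.5123, 0.0183, 0.0797]
ee_rot: [0.009, 0.772, 0.635, 0.001]
wrist_force: [5.9, -0.2, -3.9]
width: 0.129
```

```bash
python3 -c "
from h import *
s=st()"
```

```text
t 28.6 pos [512.3  18.3  79.7] yaw -11.15 F [ 5.9 -0.2 -3.9] M [ 0.03 -1.12 -0.01] w 11.1 tilt [ 0.0141 -0.0126] dq 0.023
```

>>> {"op": "drive_tool", "data": {"slide": [[0.025,0,-0.04],[0,0,-0.06],[0,0,-0.06]], "spin": [0,0,0], "gripper": [5,5,5]}}

```text
clock: 28.98
position: [0.5127, 0.0182, 0.0749]
ee_rot: [0.009, 0.772, 0.635, 0.001]
wrist_force: [1.5, -0.2, 0.6]
width: 0.123
```

```bash
python3 -c "
from h import *
s=st()"
```

```text
t 28.98 pos [512.7  18.2  74.9] yaw -11.14 F [ 1.5 -0.2  0.6] M [-0.05 -0.34 -0.02] w 10.5 tilt [ 0.0132 -0.0127] dq 0.035
```

>>> {"op": "drive_tool", "data": {"slide": [[0.01,0,-0.06],[0,0,-0.06],[0,0,-0.06]], "spin": [0,0,0], "gripper": [5,5,5]}}

```text
clock: 29.35
position: [0.5128, 0.0182, 0.069]
ee_rot: [0.009, 0.772, 0.635, 0.001]
wrist_force: [2.1, -0.5, 0.8]
width: 0.129
```

```bash
python3 -c "
from h import *
s=st()"
```

```text
t 29.35 pos [512.8  18.2  69. ] yaw -11.14 F [ 2.1 -0.5  0.8] M [-0.07 -0.36 -0.03] w 11.0 tilt [ 0.0126 -0.0127] dq 0.038
```

>>> {"op": "drive_tool", "data": {"slide": [[0.01,0,-0.06],[0,0,-0.06],[0,0,-0.05]], "spin": [0,0,0], "gripper": [5,5,5]}}

```text
clock: 29.72
position: [0.5129, 0.0183, 0.0634]
ee_rot: [0.009, 0.772, 0.635, 0.001]
wrist_force: [1.6, 0.0, 0.2]
width: 0.131
```

```bash
python3 -c "
from h import *
s=st()"
```

```text
t 29.73 pos [512.9  18.3  63.4] yaw -11.13 F [1.6 0.  0.2] M [-0.06 -0.33  0.04] w 11.2 tilt [ 0.012  -0.0126] dq 0.033
```

>>> {"op": "drive_tool", "data": {"slide": [[0.01,0,-0.05],[0,0,-0.05]], "spin": [0,0], "gripper": [5,5]}}

```text
clock: 29.98
position: [0.5133, 0.0182, 0.0605]
ee_rot: [0.009, 0.772, 0.635, 0.001]
wrist_force: [-2.2, -1.5, 16.1]
width: 0.125
```

```bash
python3 -c "
from h import *
s=st()"
```

```text
t 29.98 pos [513.3  18.2  60.5] yaw -11.13 F [-2.2 -1.5 16.1] M [-0.03  0.5   0.05] w 10.7 tilt [ 0.0124 -0.0128] dq 0.013
```

>>> {"op": "drive_tool", "data": {"slide": [[0,0,0.01],[0,0,0],[0,0,0],[0,0,0],[0,0,0],[0,0,0.3],[0,0,0.6],[0,0,0.8],[0,0,0.8],[0,0,0.8],[0,0,0]], "spin": [0,0,0,0,0,0,0,0,0,0,0], "gripper": [14,20,28,34,34,34,34,34,34,34,34]}}

```text
clock: 31.35
position: [0.5122, 0.0185, 0.1651]
ee_rot: [0.009, 0.772, 0.635, 0.0]
wrist_force: [0.6, -0.1, -0.0]
width: 0.401
```

>>> {"op": "drive_tool", "data": {"slide": [[-0.3,0.6,0.3],[-0.3,0.6,0.3],[-0.3,0.6,0.3],[-0.3,0.6,0.3],[-0.3,0.6,0.3],[-0.3,0.6,0],[-0.3,0.6,0],[0,0,0],[0,0,0]], "spin": [0,0,0,0,0,0,0,0,0], "gripper": [34,34,34,34,34,34,34,34,34]}}

```text
clock: 32.48
position: [0.4396, 0.156, 0.2108]
ee_rot: [0.006, 0.77, 0.637, -0.002]
wrist_force: [0.1, 0.7, 0.1]
width: 0.402
```

Run:
```python
from h import *
s=st()
for n in('top','scene'):
  p=read_camera(n);save(p,n+'9');W=cloud(p).reshape(-1,3)
  for c,nm in(((.513,.0187),'mid'),((.519,.301),'thin'),((.544,.225),'thick')):
    q=W[np.hypot(W[:,0]-c[0],W[:,1]-c[1])<.035]
    o=.01 if nm=='mid' else 0
    t=q[(q[:,2]>.066+o)&(q[:,2]<.083+o)]
    print(n,nm,len(t),np.round(np.percentile(t[:,2],[5,50,95])*1000,1),cv2.minAreaRect((t[:,:2]*1000).astype(np.float32)))
    b=q[(q[:,2]>.052)&(q[:,2]<.06)] if nm=='mid' else q[(q[:,2]>.042)&(q[:,2]<.05)]
    print('   shoulder z',np.median(b[:,2]),cv2.minAreaRect((b[:,:2]*1000).astype(np.float32)) if len(b)>3 else 0)
im=cv2.imread('pics/scene9.png')[200:370,180:420];cv2.imwrite('pics/s9z.png',cv2.resize(im,None,fx=3.2,fy=3.2))
```

```text
t 32.48 pos [439.6 156.  210.8] yaw -10.79 F [0.1 0.7 0.1] M [-0.01  0.01 -0.04] w 34.3 tilt [ 0.0047 -0.0113] dq 0.016
top mid 82 [77.8 84.1 86.7] ((513.0789794921875, 19.902103424072266), (25.040565490722656, 11.69983196258545), 81.81000518798828)
   shoulder z 0.05564556061172948 ((524.33837890625, 21.623327255249023), (19.186107635498047, 45.33600616455078), 51.92685317993164)
top thin 116 [70.  73.8 76.6] ((519.3877563476562, 301.2355041503906), (11.81076431274414, 27.736974716186523), 7.421215534210205)
   shoulder z 0.04512032207164873 ((518.8682861328125, 301.25433349609375), (14.55750560760498, 35.75395202636719), 7.564715385437012)
top thick 113 [70.9 73.9 76.5] ((541.9081420898438, 223.99395751953125), (27.736570358276367, 11.876935005187988), 80.28407287597656)
   shoulder z 0.045297725127715016 ((541.89111328125, 223.9891357421875), (35.84394836425781, 20.172592163085938), 80.2876968383789)
scene mid 162 [77.  84.6 86. ] ((511.73126220703125, 16.475173950195312), (28.668033599853516, 11.789640426635742), 77.48245239257812)
   shoulder z 0.05576145523206158 ((512.3732299804688, 17.196121215820312), (38.016483306884766, 17.045534133911133), 79.4094009399414)
scene thin 87 [66.4 73.2 75.2] ((519.600341796875, 300.0985412597656), (12.939218521118164, 29.099191665649414), 9.375195503234863)
   shoulder z 0.045575977678112 ((519.05859375, 300.52105712890625), (15.211600303649902, 37.019439697265625), 8.512819290161133)
scene thick 86 [67.3 73.5 75.6] ((542.0618286132812, 222.6286163330078), (29.830440521240234, 12.022210121154785), 82.58699035644531)
   shoulder z 0.04558637451926251 ((541.6417236328125, 221.3134307861328), (35.21733093261719, 20.060155868530273), 81.2643814086914)
```

View pics/s9z.png

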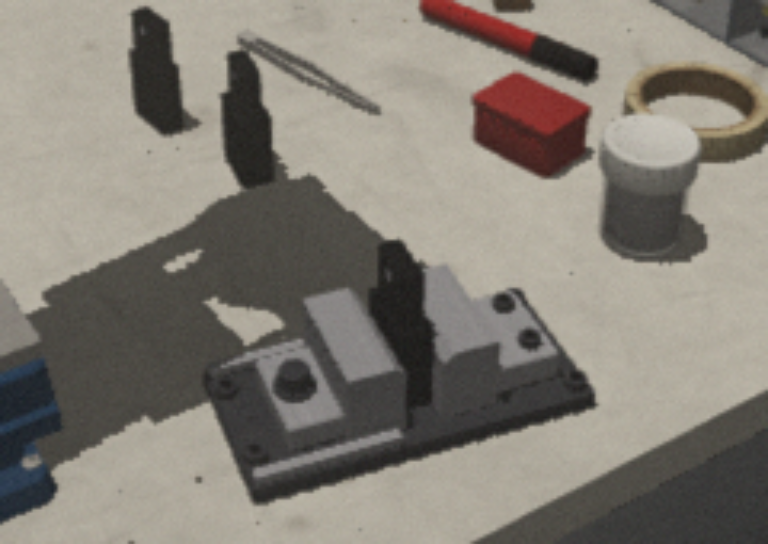

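View pics/top9.png

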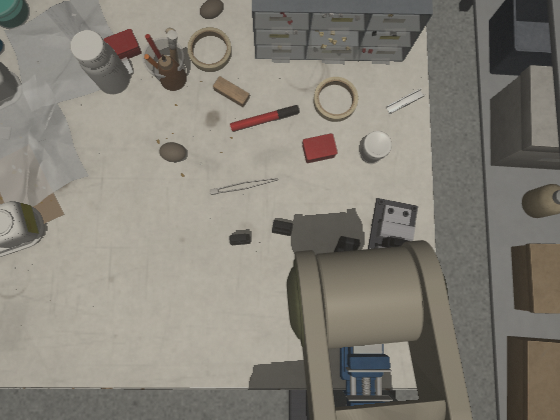

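```bash
python3 -c "
from h import *
st();print(close_job())"
```

```text
t 32.58 pos [439.9 155.6 210.8] yaw -10.85 F [ 0.9  0.3 -0.4] M [-0.05 -0.01 -0.01] w 34.0 tilt [ 0.0047 -0.0112] dq 0.009
the job is handed in; nothing more can be done
None
```

The mid packer (17.5 mm) is in the gap, sitting on the base plate and let go. The job was handed in at 32.6 s.

**Trials**
- **Thick packer:** I tried it first. It stopped at the bevelled mouth and did not move under 19 N. I then put it back standing on the bench, about 2 mm from where it started.
- **Mid packer:** The first try was about 1.5 mm off-centre and stopped on the anvil's bevel at 19 N. After I shifted it, it slid down with less than about 3 N. It met the floor at the expected height, with 16 N at touchdown. I never read more than 19 N at the wrist.

**Last checks**
- **Seating:** The mid packer's top is about 10.6 mm above the others', which matches the 10 mm plate. It looks upright in the picture and sits within about 2 mm of mid-width.
- **Other packers:** The thin and thick ones stand upright on the bench. The thin one was never touched.
- **Bystanders:** The jar, tin and pebble look unmoved in the pictures. I did not re-measure their positions.

**Limits of the evidence**
- The thick trial was about 1 mm off-centre, so it does not rule the thick one out by itself. The camera measurements put the gap at 17.7 to 18.6 mm, and I felt under about 1 mm of play with the mid packer in. Both rule out 20 mm.
- The leaf angle cannot be read directly. I infer from the small play that it is pushed in far enough.

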